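# Put the honing paddle away in its dust sleeve

## Robot

A 7-joint arm with a two-finger parallel gripper is mounted at the origin on the work surface. World frame = base frame: x ahead of the robot, y to its left, z up, the work surface at z = 0. Lengths are in m, angles in rad, forces in N, time in s.
With the tool pointing down it reaches from about 0.425 to 1.025 m from the base axis. Payload 9.4 kg.
Tool frame: the origin (TCP) lies on the mounting face of the last link; the fingertips stand 186 mm ahead of it and the grasp point (between the pads) lies 167 mm ahead of it; z points along the fingers, y is the direction in which the jaws open and shut (so a half turn about z gives the same grasp; the last joint's range is limited). The gripper opens to 93 mm and grips with 3 to 60 N. Pads are 15 mm wide; open, the fingers measure 128 mm over their backs; the gripper's body (75 mm by 188 mm) begins 65 mm behind the grasp point.
Start: joints at [1.125, 0.599, -0.003, 1.599, 0.002, 0.943, -0.08], TCP at [0.261, -0.676, 0.405] pointing down, gripper open.
Joint ranges: [-2.57, 2.57], [-0.35, 1.97], [-1.29, 1.29], [0.11, 2.56], [-1.05, 4.19], [0.11, 1.86], [-2.63, 2.63]. Speed limits (rad/s): [2.22, 2.22, 3.01, 3.01, 3.14, 3.14, 3.14].

## Interface

Orientations are given as a unit quaternion [x, y, z, w].
In Python, from station import env, cams gives the robot as it stands.
- The arm moves only by the tool drive_tool, never from a script. Its argument "plan" is a list of rows, each a list of 7 numbers: the closure, from 0 (fully open) to 1 (shut), then the shift along the world's x, y, z in m, then the turn, a rotation vector about the world's x, y, z in rad. In form: [[claw, dx, dy, dz, wx, wy, wz], ...]. A call has 1 to 12 rows; each row is the pose to reach, as a shift and turn from the pose commanded when the call began; what a row does not reach only later rows make up. A row lasts 1/10 s, in which the tool goes at most 50 mm and 8.59 degrees, less where a joint would pass 70% of its speed; a pose out of reach is approached as far as the arm can. A call with a gripper value outside its range is refused whole. The fingers move at their own pace and stop on an object; "squeeze" is the grip in N (left out, the last holds). Time passes only in rows, so rows that repeat a pose let the fingers close. It gives the time, the measured TCP pose, the force and the opening at its end, in the units of the state.
- env.state(): the state, without advancing time (a new reading comes with each control period).
- cams.read_camera(name): name is "side" or "top" or "wrist"; returns a dict with "image" (384x512x3 uint8, red, green, blue), "fx", "fy", "cx", "cy" (pixels), "k1" (the pictures are not rectified: a ray, as slopes to the right and down, at radius r is drawn at 1 + k1 r^2 times it, then the intrinsics apply), "pose" (4x4, takes a point from camera to world coordinates). Camera axes: x right, y up, looking along -z (the intrinsics and any distortion apply to the point x, -y, -z); pixel columns grow to the right and rows downward; lengths in m; the calibration is good to about 2 mm. A picture is of the moment at which its call begins. There is no depth.
- env.hand_in(): hands the job in, once; it reports no verdict.
Trained networks look in the newest picture that a camera, given by its name, has taken for a name from the list of things; names that differ only in an ending like _2 or _b are one class to them, and where a whole thing is asked for, a point or a joint stands for the part that bears it (a point fixed in the world has none). Each returns a list of dicts, best first, with "p" (0 to 1); they miss things now and then, are a little off and sometimes report something else, mostly with a low value. They report only what shows in the picture. A call takes as long as a camera call. They do not tell look-alikes from the thing itself.
- cams.silhouettes(camera, query): "mask" (384x512 bool, what is visible of it) and "location" ([column, row] in pixels, amid what is visible of it).
The state is a dict: "clock": time; "joint_positions": joint angles; "joint_velocities": joint speeds; "joint_torque": joint torques, N m; "tcp_pos": TCP position; "ee_rot": TCP orientation; "contact_force": force on the tool from outside, world axes, zero at the start; "ft_torque": the same for the moment, N m; "grip_width": finger opening in m.
Only numpy, scipy, OpenCV 4.12 (cv2) and the standard library are available. Lean on these libraries where they do the work, as an engineer would, in place of code of your own. Each camera call takes 0.05 s, during which the arm holds its last target.

## Task

The honing paddle was pushed handle-first under the low bench shelf. Pull it right out, lay it flat on the open bench, clear of the shelf and not yet in the sleeve, and let go of it; then slide it broad end first, steel side up, into the mouth of the wider of the two plywood sleeves until the broad end is fully home and only the handle shows. The mouths, with a thumb notch in the roof, face the shelf.

Things in the scene. Friction and masses are not known exactly. Their poses are not given: they have to be found in the camera images.
- paddle: Loose wooden paddle, 24 mm thick, 0.3 kg. Broad end 54 mm wide, 150 mm long, steel plate on top; handle 32 mm wide, 120 mm long, same centre line and underside. Origin: underside, middle of the broad end, 75 mm from its nose and from the shoulder where the handle starts. +y to the handle, z up. At first some 130 mm of broad end sticks out of the shelf. Nose-heavy: drag it when held by handle.
- paddle_butt (a point): The end of the paddle's handle, on its underside: 195 mm from the paddle's origin along +y.
- shelf: Low dark wooden bench shelf, fixed: board 260 mm wide and 200 mm deep on side and back walls, 42 mm clear height under it, top 56 mm above the bench, clutter on its rear half up to 145 mm high. Origin: on the bench under the middle of its open front edge. +y leads inside under the board, -y out over the open bench.
- sleeve: The wider of two fixed plywood sleeves: a box open at one end, no floor (the bench is its floor), inside 78 mm wide, 40 mm high, 160 mm deep; walls 10 mm, top 48 mm above the bench, thumb notch 23 x 22 mm in the roof at the mouth. Origin: on the bench under the middle of the mouth. +y points out of the mouth, -y inside. The narrow one is 36 mm wide inside; which is nearer the robot varies.
Not all that is in view belongs to the job. Leave any green, pink or yellow look-alike of the sleeve alone.

How it is judged:
By the outcome, as a careful person would: the job done as asked, in the order asked, and still so for the second after the job is handed in, with the robot touching nothing.
It also fails if it takes over 53 s, if anything falls off the work surface, if the arm or the gripper's body presses on something with over 40 N, if the wrist force passes 120 N, or if a joint passes its speed limit or range.

## Working session

There is one attempt and no reset: what is moved stays moved. The work goes in short steps, Python scripts to look and compute and a tool call to move; the robot and the scene stay as the last step left them, time stands still between calls to the robot, and variables do not carry over. Pictures are saved under pics/ and viewed, and the job is handed in when it is done.

Besides the shell and the picture viewer there is one more tool, called in YAML: its name, and indented under it one key for each argument. drive_tool: Moves the arm, as the interface text tells. Its arguments: {"type":"object","properties":{"plan":{"type":"array","items":{"type":"array","items":{"type":"number"}}},"squeeze":{"type":"number"}},"required":["plan"]}

```bash
ls; mkdir -p pics
cat > look.py <<'E'
import sys,cv2
from station import env,cams
for n in sys.argv[2:]:
    c=cams.read_camera(n); cv2.imwrite(f'pics/{sys.argv[1]}_{n}.png',c['image'][:,:,::-1])
    print(n,[round(float(c[k]),3) for k in('fx','fy','cx','cy','k1')],c['pose'].round(3).tolist())
s=env.state(); print(s)
E
python3 look.py a side top wrist
```

```text
pics
side [419.326, 419.326, 250.111, 191.899, -0.129] [[-0.997, 0.051, -0.061, 0.327], [-0.079, -0.573, 0.816, 1.088], [0.006, 0.818, 0.575, 0.822], [0.0, 0.0, 0.0, 1.0]]
top [429.593, 429.593, 257.299, 196.829, -0.103] [[-0.016, 0.992, -0.124, 0.271], [-1.0, -0.018, -0.01, -0.039], [-0.012, 0.124, 0.992, 1.18], [0.0, 0.0, 0.0, 1.0]]
wrist [293.617, 293.617, 255.331, 186.237, 0.0] [[0.361, 0.905, 0.226, 0.324], [-0.932, 0.351, 0.086, -0.651], [-0.002, -0.242, 0.97, 0.383], [0.0, 0.0, 0.0, 1.0]]
{'clock': 0.15, 'joint_positions': array([ 1.12529323,  0.59995069, -0.00252769,  1.59991452,  0.00179589,
        0.94290071, -0.07981223]), 'joint_velocities': array([-0.00193783, -0.00087876,  0.00043474, -0.00318411,  0.00063202,
       -0.00175171,  0.00040758]), 'joint_torque': array([ 3.33144897e-03, -7.65587997e+01,  1.49947621e+00, -2.52563542e+01,
       -5.22372045e-02,  1.48357102e-02,  1.00746049e-04]), 'tcp_pos': array([ 0.26131874, -0.67612299,  0.40406299]), 'ee_rot': array([ 9.83043174e-01,  1.83373323e-01, -1.64968497e-04, -5.61932856e-04]), 'contact_force': array([ 0.57964574,  0.09167059, -0.07202318]), 'ft_torque': array([0.00399708, 0.03245159, 0.00687093]), 'grip_width': 0.09299135827603576}
```

View pics/a_top.png

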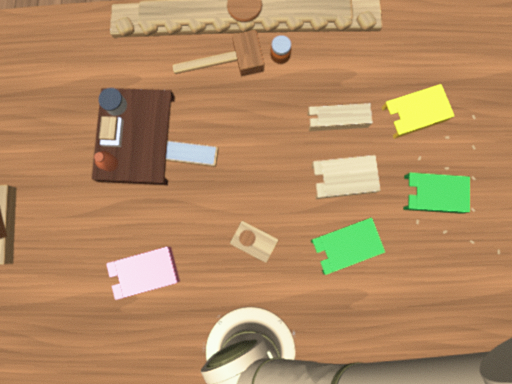

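View pics/a_side.png

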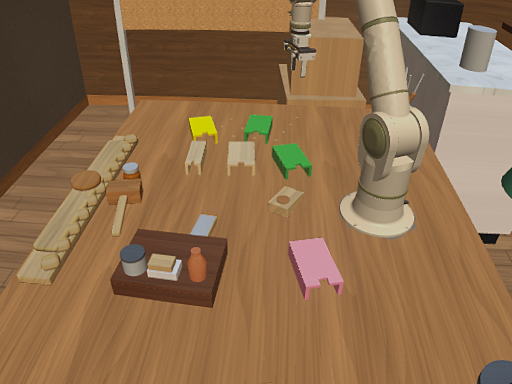

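View pics/a_wrist.png

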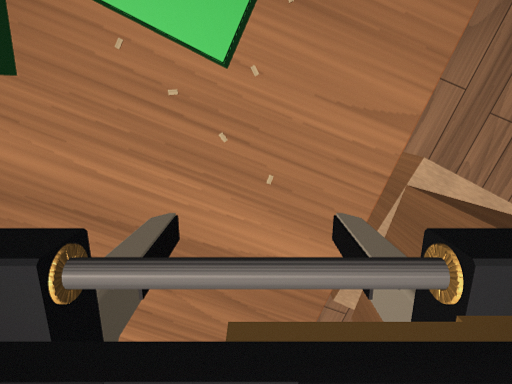

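```bash
cat > h.py <<'E'
import numpy as np,cv2
from station import env,cams
def ray(c,uv):
    K=np.array([[c['fx'],0,c['cx']],[0,c['fy'],c['cy']],[0,0,1.]])
    p=cv2.undistortPoints(np.array(uv,float).reshape(-1,1,2),K,np.array([c['k1'],0,0,0.])).reshape(-1,2)
    d=np.c_[p[:,0],-p[:,1],-np.ones(len(p))]@c['pose'][:3,:3].T
    return c['pose'][:3,3],d
def atz(c,uv,z):
    o,d=ray(c,uv); t=(z-o[2])/d[:,2]; return o+d*t[:,None]
def tri(c1,u1,c2,u2):
    o1,d1=ray(c1,u1);o2,d2=ray(c2,u2);r=[]
    for a,b in zip(d1,d2):
        a=a/np.linalg.norm(a);b=b/np.linalg.norm(b)
        st=np.linalg.lstsq(np.c_[a,-b],o2-o1,rcond=None)[0]
        p,q=o1+a*st[0],o2+b*st[1]; r.append(np.r_[(p+q)/2,np.linalg.norm(p-q)])
    return np.array(r)
def proj(c,P):
    P=np.atleast_2d(P); q=(P-c['pose'][:3,3])@c['pose'][:3,:3]
    x=np.c_[q[:,0]/-q[:,2],-q[:,1]/-q[:,2]]; r2=(x**2).sum(1,keepdims=True); x=x*(1+c['k1']*r2)
    return np.c_[c['fx']*x[:,0]+c['cx'],c['fy']*x[:,1]+c['cy']]
E
cat > det.py <<'E'
from h import *
import sys
for n in ('side','top','wrist'):
  c=cams.read_camera(n); np.savez(f'/tmp/{n}.npz',**c)
  for q in ('paddle','shelf','sleeve'):
    for i,r in enumerate(cams.silhouettes(n,q)):
        m=r['mask'].astype(np.uint8); 
        cn=max(cv2.findContours(m,cv2.RETR_EXTERNAL,cv2.CHAIN_APPROX_NONE)[0],key=cv2.contourArea)
        ap=cv2.approxPolyDP(cn,3,True).reshape(-1,2).tolist()
        print(n,q,round(r['p'],2),np.round(r['location']),m.sum(),ap)
        np.save(f'/tmp/m_{n}_{q}_{i}.npy',m)
E
python3 det.py
```

```text
side paddle 0.82 [205. 226.] 421 [[200, 214], [191, 233], [208, 235], [216, 217]]
side shelf 0.55 [174. 268.] 7155 [[120, 251], [121, 258], [111, 276], [115, 294], [211, 307], [227, 255], [227, 239], [138, 229]]
side sleeve 0.93 [261. 126.] 535 [[252, 115], [244, 137], [257, 132], [267, 141], [272, 117]]
side sleeve 0.92 [286. 155.] 799 [[273, 146], [272, 156], [286, 178], [288, 170], [298, 163], [309, 174], [311, 165], [296, 144]]
side sleeve 0.83 [312. 265.] 2076 [[289, 242], [288, 256], [304, 298], [310, 287], [319, 285], [320, 279], [333, 284], [339, 294], [342, 277], [323, 239]]
side sleeve 0.75 [238. 152.] 669 [[230, 142], [229, 171], [233, 165], [244, 162], [253, 172], [254, 142]]
side sleeve 0.74 [202. 126.] 554 [[189, 118], [193, 140], [207, 134], [217, 142], [218, 134], [210, 116]]
top paddle 0.72 [194. 154.] 1025 [[167, 142], [167, 161], [216, 163], [216, 146]]
top paddle 0.57 [346. 175.] 2378 [[375, 156], [313, 161], [315, 174], [324, 178], [316, 184], [315, 197], [379, 190]]
top shelf 0.74 [130. 134.] 6990 [[102, 88], [97, 97], [92, 179], [166, 185], [164, 167], [173, 93], [162, 89]]
top sleeve 0.91 [349. 242.] 2349 [[371, 218], [312, 240], [318, 251], [326, 251], [322, 273], [383, 252]]
top sleeve 0.86 [439. 192.] 2329 [[405, 175], [416, 191], [408, 195], [404, 210], [469, 211], [469, 177], [418, 172]]
top sleeve 0.71 [419. 112.] 2239 [[441, 85], [393, 98], [383, 105], [391, 115], [399, 116], [392, 121], [394, 137], [452, 116]]
top sleeve 0.62 [346. 179.] 2312 [[375, 156], [314, 161], [315, 173], [324, 178], [317, 184], [316, 197], [376, 191], [379, 183]]
top sleeve 0.61 [144. 274.] 2404 [[170, 249], [107, 263], [109, 275], [119, 277], [119, 283], [112, 287], [114, 296], [119, 298], [178, 281]]
wrist sleeve 0.97 [ 4. 43.] 848 [[0, 0], [0, 73], [15, 75], [5, 0]]
wrist sleeve 0.8 [199.  20.] 5724 [[94, 0], [224, 67], [256, 0]]
```

Run:
```python
import numpy as np,cv2
from h import *
t=dict(np.load('/tmp/top.npz'));s=dict(np.load('/tmp/side.npz'))
cv2.imwrite('pics/z1.png',cv2.resize(t['image'][80:210,80:280,::-1],None,fx=4,fy=4,interpolation=cv2.INTER_CUBIC))
cv2.imwrite('pics/z2.png',cv2.resize(t['image'][90:210,295:395,::-1],None,fx=5,fy=5,interpolation=cv2.INTER_CUBIC))
cv2.imwrite('pics/z3.png',cv2.resize(s['image'][130:250,110:310,::-1],None,fx=4,fy=4,interpolation=cv2.INTER_CUBIC))
```

```text
(no output)
```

View pics/z1.png

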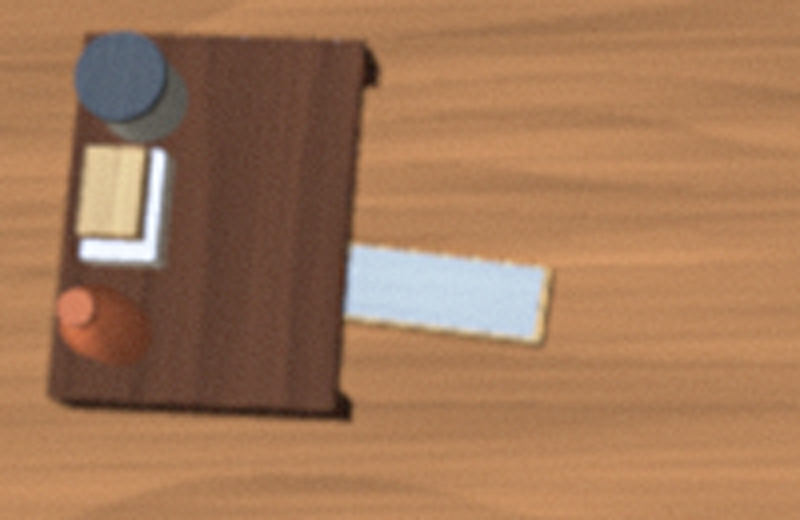

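View pics/z2.png

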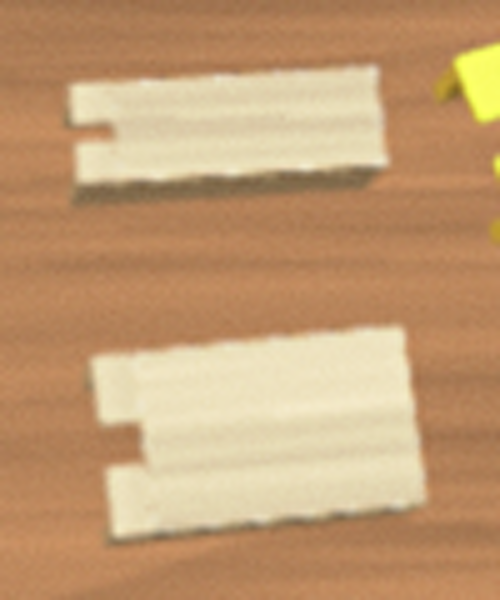

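View pics/z3.png

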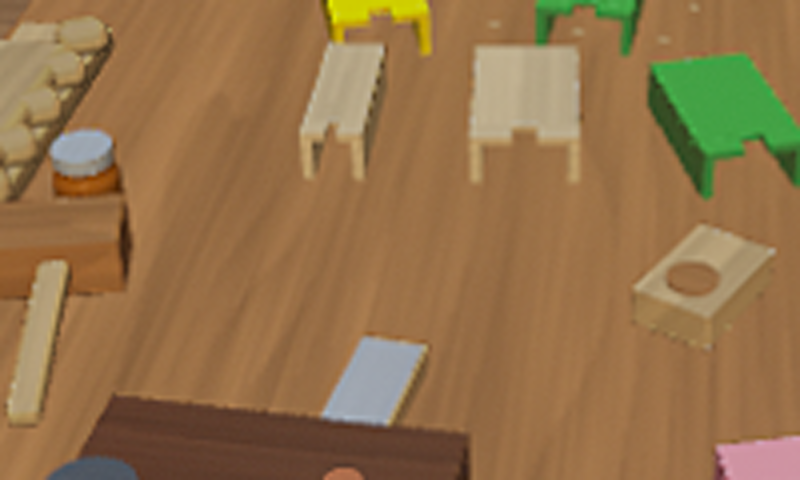

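Run:
```python
from h import *
np.set_printoptions(precision=4,suppress=True)
t=dict(np.load('/tmp/top.npz'));s=dict(np.load('/tmp/side.npz'))
f=lambda p,k,o:(np.array(p,float)+.5)/k-.5+np.array(o)
pt=f([[553,268],[543,345],[350,243],[345,320]],4,(80,80))
ps=f([[365,337],[428,345]],4,(110,130))
st=f([[92,357],[112,537],[403,327],[425,502]],5,(295,90))
ss=f([[472,138],[580,138],[475,47],[577,47]],4,(110,130))
print('pad tri',tri(t,pt[:2],s,ps)); P=atz(t,pt,.024); print('pad z24',P)
print('slv tri',tri(t,st,s,ss)); S=atz(t,st,.048);print(S,'side',atz(s,ss,.048))
sh=f([[365,42],[340,395],[85,35],[50,395]],4,(80,80)); H=atz(t,sh,.056);print('shelf',H)
def yaw(v): return np.degrees(np.arctan2(v[1],v[0]))
print('pad axis',yaw(P[2]-P[0]),yaw(P[3]-P[1]),'nose mid',(P[0]+P[1])/2,'w',np.linalg.norm(P[0]-P[1]))
print('slv axis(out)',yaw(S[0]-S[2]),yaw(S[1]-S[3]),'mouth perp',yaw(S[0]-S[1])+90,'mouth mid',(S[0]+S[1])/2,'w',np.linalg.norm(S[0]-S[1]),'L',np.linalg.norm(S[0]-S[2]))
print('shelf axis',yaw(H[0]-H[1])+90,(H[0]+H[1])/2,np.linalg.norm(H[0]-H[1]))
```

```text
pad tri [[0.5567 0.0792 0.0177 0.0027]
 [0.5043 0.0863 0.0185 0.0013]]
pad z24 [[0.5565 0.0786 0.024 ]
 [0.5025 0.0857 0.024 ]
 [0.5776 0.2203 0.024 ]
 [0.523  0.223  0.024 ]]
slv tri [[ 0.505  -0.1798  0.0441  0.0039]
 [ 0.4081 -0.1871  0.0446  0.0018]
 [ 0.5213 -0.3499  0.0435  0.0003]
 [ 0.4235 -0.3562  0.0451  0.0028]]
[[ 0.5062 -0.1793  0.048 ]
 [ 0.4086 -0.1867  0.048 ]
 [ 0.5201 -0.3487  0.048 ]
 [ 0.4245 -0.3555  0.048 ]] side [[ 0.5022 -0.1728  0.048 ]
 [ 0.4068 -0.1813  0.048 ]
 [ 0.5203 -0.3416  0.048 ]
 [ 0.4217 -0.3505  0.048 ]]
shelf [[0.7117 0.2052 0.056 ]
 [0.465  0.2184 0.056 ]
 [0.7242 0.4039 0.056 ]
 [0.4693 0.4179 0.056 ]]
pad axis 81.52301852140562 81.51109277367723 nose mid [0.5295 0.0821 0.024 ] w 0.05444031978701102
slv axis(out) 94.70713416698932 95.3598063027777 mouth perp 94.32020107882293 mouth mid [ 0.4574 -0.183   0.048 ] w 0.09783429865024647 L 0.16994222624449806
shelf axis 86.92789456928926 [0.5884 0.2118 0.056 ] 0.2470136747182381
```

drive_tool:
  plan:
    - [0, 0.277, 0.812, -0.06, 0, 0, 1.054]
    - [0, 0.277, 0.812, -0.06, 0, 0, 1.054]
    - [0, 0.277, 0.812, -0.06, 0, 0, 1.054]
    - [0, 0.277, 0.812, -0.06, 0, 0, 1.054]
    - [0, 0.277, 0.812, -0.06, 0, 0, 1.054]
    - [0, 0.277, 0.812, -0.06, 0, 0, 1.054]
    - [0, 0.277, 0.812, -0.06, 0, 0, 1.054]
    - [0, 0.277, 0.812, -0.06, 0, 0, 1.054]
    - [0, 0.277, 0.812, -0.06, 0, 0, 1.054]
    - [0, 0.277, 0.812, -0.06, 0, 0, 1.054]
    - [0, 0.277, 0.812, -0.06, 0, 0, 1.054]
    - [0, 0.277, 0.812, -0.06, 0, 0, 1.054]

```text
clock: 1.95
tcp_pos: [0.455, -0.108, 0.3631]
ee_rot: [0.758, 0.653, 0.0, 0.0]
contact_force: [0.7, -0.2, -0.0]
grip_width: 0.0929
```

drive_tool:
  plan:
    - [0, 0.083, 0.244, -0.018, 0, 0, 0]
    - [0, 0.083, 0.244, -0.018, 0, 0, 0]
    - [0, 0.083, 0.244, -0.018, 0, 0, 0]
    - [0, 0.083, 0.244, -0.018, 0, 0, 0]
    - [0, 0.083, 0.244, -0.018, 0, 0, 0]
    - [0, 0.083, 0.244, -0.018, 0, 0, 0]
    - [0, 0.083, 0.244, -0.018, 0, 0, 0]
    - [0, 0.083, 0.244, -0.018, 0, 0, 0]

```text
clock: 2.75
tcp_pos: [0.5373, 0.133, 0.3447]
ee_rot: [0.758, 0.653, -0.001, 0.0]
contact_force: [-0.5, -0.3, 0.3]
grip_width: 0.0932
```

```bash
python3 look.py b wrist top| cut -c1-300
python3 - <<'E'
from h import *
for r in cams.silhouettes('top','paddle'): print(r['p'],r['location'])
print(env.state()['tcp_pos'],env.state()['ee_rot'])
E
```

```text
wrist [293.617, 293.617, 255.331, 186.237, 0.0] [[0.989, 0.143, 0.035, 0.547], [-0.148, 0.959, 0.241, 0.2], [0.0, -0.243, 0.97, 0.324], [0.0, 0.0, 0.0, 1.0]]
top [429.593, 429.593, 257.299, 196.829, -0.103] [[-0.016, 0.992, -0.124, 0.271], [-1.0, -0.018, -0.01, -0.039], [-0.012, 0.124, 0.992, 1.18], [0.0, 0.0, 0.0, 1.0]]
{'clock': 2.85, 'joint_positions': array([-0.12039616,  0.48989593, -0.31463625,  2.03787663,  0.24463928,
        0.64961959, -0.74687339]), 'joint_velocities': array([ 0.00581425, -0.001256  , -0.00306533, -0.0015321 , -0.00113448,
       -0.00101536, -0.00192548]), 'joint_torque': array([-8.95543601e-01, -5.98860598e+01, -3.14606868e+00, -1.84840643e+01,
       -4.80202655e-02, -5.83841361e-02,  8.24540824e-03]), 'tcp_pos': array([0.53735333, 0.13222307, 0.34496223]), 'ee_rot': array([ 7.58264684e-01,  6.51946584e-01, -4.65747971e-04,  3.23223235e-04]), 'contact_force': array([-0.31262016, -0.75053732, -0.39906929]), 'ft_torque': array([-0.10003722,
[0.53743196 0.13229757 0.34503195] [ 7.58293014e-01  6.51913729e-01 -3.09804129e-04  3.14531719e-04]
```

View pics/b_wrist.png

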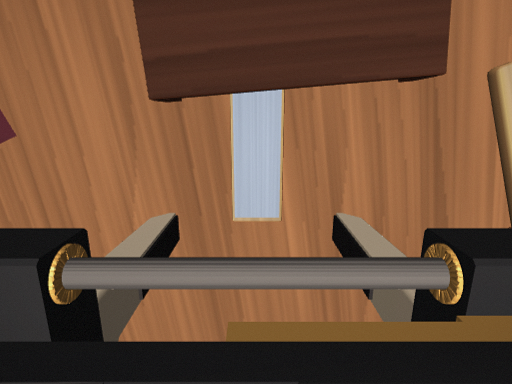

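Run:
```python
from h import *
np.set_printoptions(precision=4,suppress=True)
c=cams.read_camera('wrist'); t=dict(np.load('/tmp/top.npz'))
print(atz(c,[[232.5,218.5],[282.5,218.5],[231,95],[283,90]],.024))
f=lambda p,k,o:(np.array(p,float)+.5)/k-.5+np.array(o)
print(tri(c,[[234,218.5],[281,218.5]],t,f([[543,345],[553,268]],4,(80,80))))
```

```text
[[0.5066 0.0926 0.024 ]
 [0.5601 0.0844 0.024 ]
 [0.5266 0.219  0.024 ]
 [0.5775 0.216  0.024 ]]
[[0.5059 0.0871 0.0087 0.0007]
 [0.5592 0.0799 0.0119 0.0006]]
```

drive_tool:
  plan:
    - [0, 0.001, 0.005, -0.05, 0, 0, 0]
    - [0, 0.001, 0.005, -0.1, 0, 0, 0]
    - [0, 0.001, 0.005, -0.13, 0, 0, 0]
    - [0, 0.001, 0.005, -0.145, 0, 0, 0]
    - [0, 0.001, 0.005, -0.153, 0, 0, 0]
    - [0, 0.001, 0.005, -0.153, 0, 0, 0]
    - [0, 0.001, 0.005, -0.153, 0, 0, 0]
  squeeze: 20

```text
clock: 3.65
tcp_pos: [0.5389, 0.1389, 0.1927]
ee_rot: [0.758, 0.653, 0.0, 0.0]
contact_force: [0.0, 0.2, 0.4]
grip_width: 0.0931
```

drive_tool:
  plan:
    - [0.6, 0, 0, 0, 0, 0, 0]
    - [0.6, 0, 0, 0, 0, 0, 0]
    - [0.6, 0, 0, 0, 0, 0, 0]
    - [0.6, 0, 0, 0, 0, 0, 0]
    - [0.6, 0, 0, 0, 0, 0, 0]
    - [0.6, 0, 0, 0, 0, 0, 0]

```text
clock: 4.25
tcp_pos: [0.5387, 0.1392, 0.192]
ee_rot: [0.757, 0.653, 0.0, 0.0]
contact_force: [-0.2, -0.4, 3.1]
grip_width: 0.0542
```

drive_tool:
  plan:
    - [0.6, -0.003, -0.02, 0, 0, 0, 0]
    - [0.6, -0.007, -0.045, 0, 0, 0, 0]
    - [0.6, -0.011, -0.075, 0, 0, 0, 0]
    - [0.6, -0.016, -0.105, 0, 0, 0, 0]
    - [0.6, -0.02, -0.135, 0, 0, 0, 0]
    - [0.6, -0.025, -0.168, 0, 0, 0, 0]
    - [0.6, -0.025, -0.168, 0, 0, 0, 0]

```text
clock: 4.95
tcp_pos: [0.5129, -0.0331, 0.192]
ee_rot: [0.759, 0.651, -0.001, 0.001]
contact_force: [-0.3, -3.1, 2.3]
grip_width: 0.0538
```

drive_tool:
  plan:
    - [0.6, -0.01, -0.01, 0, 0, 0, 0.04]
    - [0.6, -0.025, -0.022, 0, 0, 0, 0.09]
    - [0.6, -0.042, -0.036, 0, 0, 0, 0.14]
    - [0.6, -0.056, -0.048, 0, 0, 0, 0.19]
    - [0.6, -0.066, -0.057, 0, 0, 0, 0.232]
    - [0.6, -0.066, -0.057, 0, 0, 0, 0.232]
    - [0.6, -0.066, -0.057, 0, 0, 0, 0.232]

```text
clock: 5.65
tcp_pos: [0.4461, -0.0856, 0.192]
ee_rot: [0.676, 0.736, -0.002, -0.001]
contact_force: [-5.0, -4.5, 8.3]
grip_width: 0.0538
```

```bash
python3 look.py c top side| cut -c1-300
```

```text
top [429.593, 429.593, 257.299, 196.829, -0.103] [[-0.016, 0.992, -0.124, 0.271], [-1.0, -0.018, -0.01, -0.039], [-0.012, 0.124, 0.992, 1.18], [0.0, 0.0, 0.0, 1.0]]
side [419.326, 419.326, 250.111, 191.899, -0.129] [[-0.997, 0.051, -0.061, 0.327], [-0.079, -0.573, 0.816, 1.088], [0.006, 0.818, 0.575, 0.822], [0.0, 0.0, 0.0, 1.0]]
{'clock': 5.75, 'joint_positions': array([ 0.15985306,  0.68270406, -0.13862603,  2.35527858,  0.67476108,
        0.14317253, -0.53328403]), 'joint_velocities': array([-0.00071347,  0.00131369,  0.00132181,  0.00052308,  0.00140858,
        0.0028548 ,  0.00062288]), 'joint_torque': array([ -1.97632447, -57.55700111,  -2.35417686,  -6.78751767,
        -0.15933651,  -2.07783647,  -0.14933675]), 'tcp_pos': array([ 0.44617555, -0.08551529,  0.19201171]), 'ee_rot': array([ 0.67650641,  0.7364337 , -0.00195461, -0.00082101]), 'contact_force': array([-5.03746072, -4.40417107,  9.52414319]), 'ft_torque': array([-0.81528478,  1.00054324,  0.12569
```

View pics/c_side.png

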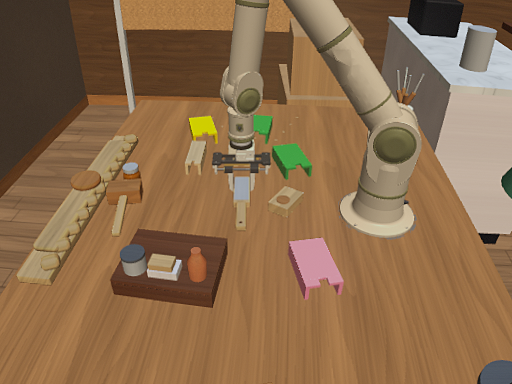

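View pics/c_top.png

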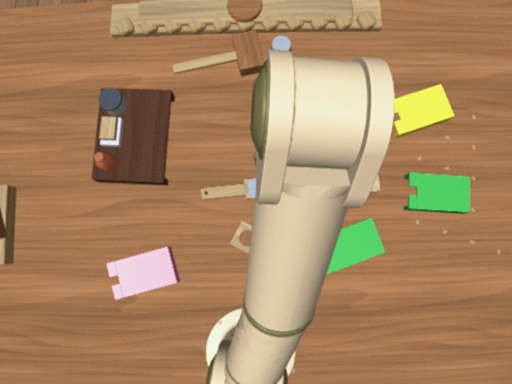

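drive_tool:
  plan:
    - [0.6, 0.004, -0.001, 0, 0, 0, -0.05]
    - [0.6, 0.009, -0.003, 0, 0, 0, -0.1]
    - [0.6, 0.009, -0.003, 0, 0, 0, -0.129]
    - [0.6, 0.009, -0.003, 0, 0, 0, -0.129]
    - [0, 0.009, -0.003, 0, 0, 0, -0.129]
    - [0, 0.009, -0.003, 0, 0, 0, -0.129]
    - [0, 0.009, -0.003, 0, 0, 0, -0.129]
    - [0, 0.009, -0.003, 0, 0, 0, -0.129]
    - [0, 0.009, -0.003, 0, 0, 0, -0.129]

```text
clock: 6.65
tcp_pos: [0.4566, -0.0888, 0.1918]
ee_rot: [0.723, 0.691, -0.0, 0.0]
contact_force: [-0.4, -0.6, -1.1]
grip_width: 0.0893
```

drive_tool:
  plan:
    - [0, 0, 0, 0.03, 0, 0, 0]
    - [0, 0, 0, 0.06, 0, 0, 0]
    - [0, 0, 0.03, 0.1, 0, 0, 0]
    - [0, 0.003, 0.07, 0.13, 0, 0, 0]
    - [0, 0.006, 0.11, 0.13, 0, 0, 0]
    - [0, 0.006, 0.13, 0.13, 0, 0, 0]
    - [0, 0.006, 0.13, 0.13, 0, 0, 0]

```text
clock: 7.35
tcp_pos: [0.4626, 0.0439, 0.3224]
ee_rot: [0.721, 0.693, 0.001, 0.0]
contact_force: [-0.5, -0.2, 0.1]
grip_width: 0.0931
```

```bash
python3 look.py d top side wrist| cut -c1-300
python3 - <<'E'
from h import *
for n in('top','wrist'):
  for r in cams.silhouettes(n,'paddle'): 
    m=r['mask'].astype(np.uint8);cn=max(cv2.findContours(m,0,2)[0],key=cv2.contourArea)
    print(n,r['p'],r['location'],cv2.approxPolyDP(cn,2,True).reshape(-1,2).tolist())
E
```

```text
top [429.593, 429.593, 257.299, 196.829, -0.103] [[-0.016, 0.992, -0.124, 0.271], [-1.0, -0.018, -0.01, -0.039], [-0.012, 0.124, 0.992, 1.18], [0.0, 0.0, 0.0, 1.0]]
side [419.326, 419.326, 250.111, 191.899, -0.129] [[-0.997, 0.051, -0.061, 0.327], [-0.079, -0.573, 0.816, 1.088], [0.006, 0.818, 0.575, 0.822], [0.0, 0.0, 0.0, 1.0]]
wrist [293.617, 293.617, 255.331, 186.237, 0.0] [[0.999, 0.042, 0.01, 0.465], [-0.043, 0.969, 0.243, 0.108], [0.001, -0.243, 0.97, 0.301], [0.0, 0.0, 0.0, 1.0]]
{'clock': 7.5, 'joint_positions': array([ 0.1141361 ,  0.45468906, -0.438634  ,  2.2430954 ,  0.38927459,
        0.51556098, -0.67322333]), 'joint_velocities': array([ 1.40382604e-02,  2.07589086e-03,  5.15152669e-03,  1.66816046e-03,
       -7.73921906e-04, -9.39395770e-05, -1.19991287e-03]), 'joint_torque': array([-1.12422545e+00, -5.25379944e+01, -3.97812411e+00, -1.44482839e+01,
       -5.54163556e-02, -8.19626707e-02, -2.07753328e-02]), 'tcp_pos': array([0.46239659, 0.04034903, 0.32162072]), 'ee_rot': array([ 7.23011185e-01,  6.90836067e-01, -5.95889529e-04,  2.86550714e-05]), 'contact_force': array([0.02423738, 0.85786988, 0.33618327]), 'ft_torque': array([-0.06998768, -0
wrist 0.93 [256.7, 208.4] [[268, 92], [246, 92], [240, 97], [241, 208], [233, 211], [230, 217], [231, 256], [281, 255], [281, 213], [271, 208], [273, 99]]
```

View pics/d_wrist.png

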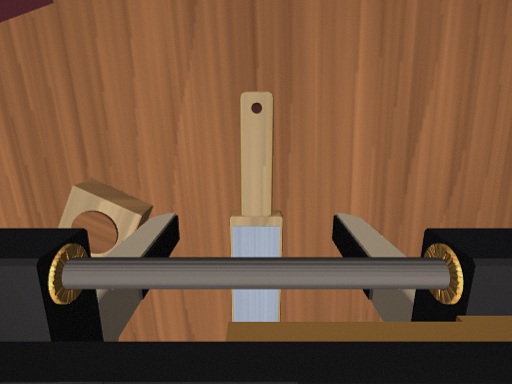

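View pics/d_top.png

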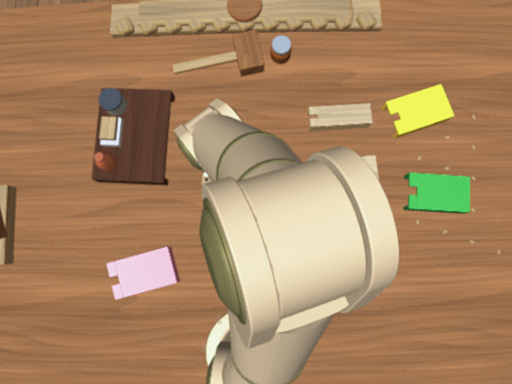

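View pics/d_side.png

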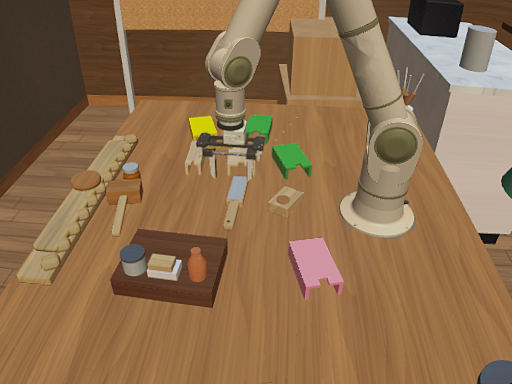

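Run:
```python
from h import *
np.set_printoptions(precision=4,suppress=True)
c=cams.read_camera('wrist')
print('butt/handle z18',atz(c,[[257,92.5],[241,150],[273,150]],.018))
print('shoulder z24',atz(c,[[231,216],[281,216],[231,256],[281,256]],.024))
print('block z30',atz(c,[[152,207],[140,228],[92,180]],.03))
print('block z0',atz(c,[[152,207],[140,228]],.0))
print(env.state()['tcp_pos'])
s=cams.read_camera('side');cv2.imwrite('pics/e.png',cv2.resize(s['image'][130:240,180:310,::-1],None,fx=6,fy=5,interpolation=cv2.INTER_CUBIC))
```

```text
butt/handle z18 [[0.4679 0.1252 0.018 ]
 [0.4501 0.0731 0.018 ]
 [0.4809 0.0717 0.018 ]]
shoulder z24 [[ 0.4367  0.0086  0.024 ]
 [ 0.4865  0.0063  0.024 ]
 [ 0.4338 -0.035   0.024 ]
 [ 0.4854 -0.0374  0.024 ]]
block z30 [[0.3616 0.0235 0.03  ]
 [0.3469 0.0024 0.03  ]
 [0.3085 0.0527 0.03  ]]
block z0 [[ 0.3501  0.0142  0.    ]
 [ 0.3338 -0.0092  0.    ]]
[0.4625 0.04   0.3216]
```

View pics/e.png

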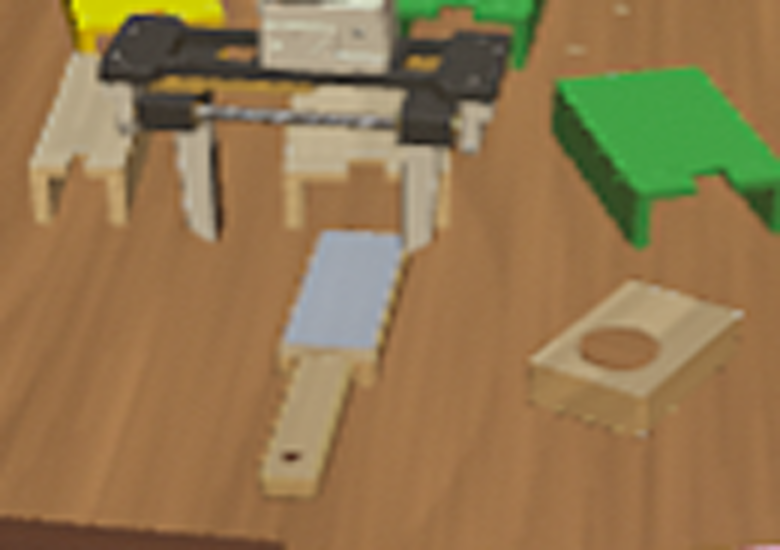

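drive_tool:
  plan:
    - [0, 0.001, 0.012, -0.05, 0, 0, 0]
    - [0, 0.001, 0.012, -0.095, 0, 0, 0]
    - [0, 0.001, 0.012, -0.12, 0, 0, 0]
    - [0, 0.001, 0.012, -0.13, 0, 0, 0]
    - [0, 0.001, 0.012, -0.13, 0, 0, 0]
    - [0.9, 0.001, 0.012, -0.13, 0, 0, 0]
    - [0.9, 0.001, 0.012, -0.13, 0, 0, 0]
    - [0.9, 0.001, 0.012, -0.13, 0, 0, 0]
    - [0.9, 0.001, 0.012, -0.13, 0, 0, 0]
    - [0.9, 0.001, 0.012, -0.13, 0, 0, 0]
    - [0.9, 0.001, 0.012, -0.13, 0, 0, 0]
    - [0.9, 0.001, 0.012, -0.13, 0, 0, 0]
  squeeze: 25

```text
clock: 8.9
tcp_pos: [0.4636, 0.0532, 0.192]
ee_rot: [0.723, 0.691, 0.0, 0.0]
contact_force: [0.4, 1.3, -0.1]
grip_width: 0.0417
```

drive_tool:
  plan:
    - [0.9, 0, 0, 0, 0, 0, 0]
    - [0.9, 0, 0, 0, 0, 0, 0]
    - [0.9, 0, 0, 0, 0, 0, 0]
    - [0.9, 0.001, -0.01, 0, 0, 0, 0]
    - [0.9, 0.001, -0.02, 0, 0, 0, 0]
    - [0.9, 0.002, -0.03, 0, 0, 0, 0]
    - [0.9, 0.002, -0.04, 0, 0, 0, 0]
    - [0.9, 0.003, -0.05, 0, 0, 0, 0]
    - [0.9, 0.003, -0.06, 0, 0, 0, 0]
    - [0.9, 0.003, -0.06, 0, 0, 0, 0]

```text
clock: 9.9
tcp_pos: [0.4665, -0.0089, 0.1919]
ee_rot: [0.724, 0.69, -0.001, 0.0]
contact_force: [0.6, -1.6, 0.8]
grip_width: 0.0318
```

```bash
python3 look.py f side wrist| cut -c1-100; python3 -c "
import cv2
i=cv2.imread('pics/f_side.png');cv2.imwrite('pics/f2.png',cv2.resize(i[120:230,180:310],None,fx=6,fy=5,interpolation=2))"
```

```text
side [419.326, 419.326, 250.111, 191.899, -0.129] [[-0.997, 0.051, -0.061, 0.327], [-0.079, -0.573, 
wrist [293.617, 293.617, 255.331, 186.237, 0.0] [[0.999, 0.045, 0.011, 0.47], [-0.047, 0.969, 0.244,
{'clock': 10.0, 'joint_positions': array([ 0.00939448,  0.68702999, -0.16537732,  2.32743392,  0.669
        0.17106118, -0.82798614]), 'joint_velocities': array([-0.01610584, -0.00034659, -0.00278847,
       -0.00230203, -0.00354092]), 'joint_torque': array([-6.09748811e-01, -6.09456396e+01, -1.88927
       -5.93627128e-02, -5.54334484e-01,  7.56588578e-02]), 'tcp_pos': array([ 0.46645636, -0.007826
```

View pics/f2.png

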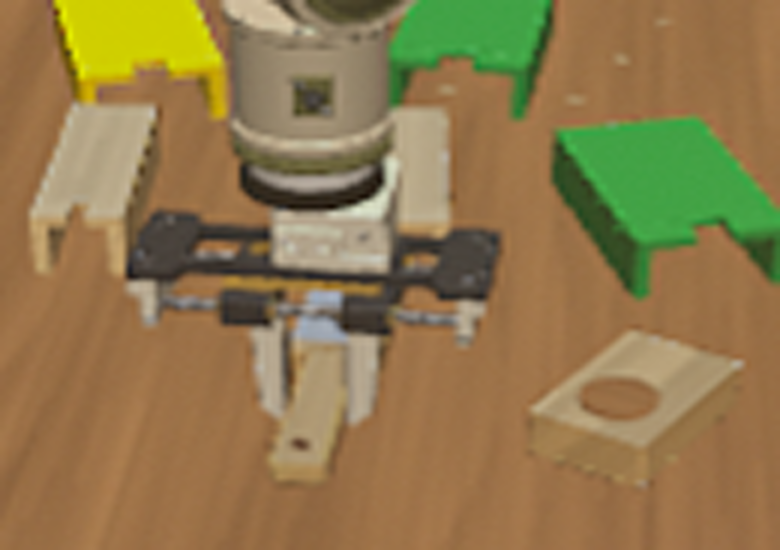

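View pics/f_wrist.png

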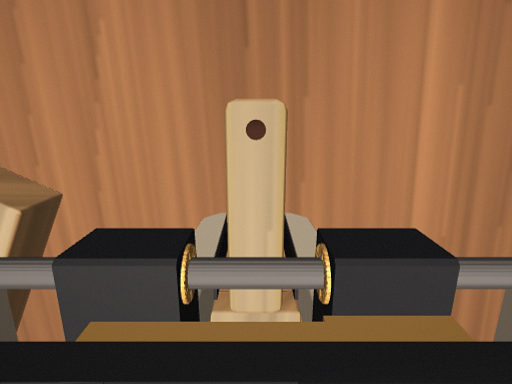

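drive_tool:
  plan:
    - [0.9, -0.001, -0.015, 0, 0, 0, 0.015]
    - [0.9, -0.003, -0.028, 0, 0, 0, 0.03]
    - [0.9, -0.004, -0.038, 0, 0, 0, 0.04]
    - [0.9, -0.005, -0.05, 0, 0, 0, 0.05]
    - [0.9, -0.006, -0.063, 0, 0, 0, 0.063]
    - [0.9, -0.007, -0.075, 0, 0, 0, 0.075]
    - [0.9, -0.0085, -0.088, 0, 0, 0, 0.085]
    - [0.9, -0.0085, -0.088, 0, 0, 0, 0.085]

```text
clock: 10.8
tcp_pos: [0.4579, -0.0961, 0.1919]
ee_rot: [0.693, 0.72, -0.0, 0.0]
contact_force: [-0.5, -1.9, 1.8]
grip_width: 0.0319
```

drive_tool:
  plan:
    - [0.9, -0.001, -0.01, 0, 0, 0, 0.01]
    - [0.9, -0.002, -0.02, 0, 0, 0, 0.02]
    - [0.9, -0.002, -0.03, 0, 0, 0, 0.03]
    - [0.9, -0.003, -0.038, 0, 0, 0, 0.034]
    - [0.9, -0.003, -0.038, 0, 0, 0, 0.034]

```text
clock: 11.3
tcp_pos: [0.4549, -0.1344, 0.1919]
ee_rot: [0.681, 0.732, -0.0, 0.0]
contact_force: [0.9, -1.6, 1.1]
grip_width: 0.0319
```

```bash
python3 look.py g side wrist| cut -c1-100; python3 -c "
import cv2
i=cv2.imread('pics/g_side.png');cv2.imwrite('pics/g2.png',cv2.resize(i[120:230,180:310],None,fx=6,fy=5,interpolation=2))"
```

```text
side [419.326, 419.326, 250.111, 191.899, -0.129] [[-0.997, 0.051, -0.061, 0.327], [-0.079, -0.573, 
wrist [293.617, 293.617, 255.331, 186.237, 0.0] [[0.997, -0.07, -0.018, 0.45], [0.073, 0.967, 0.243,
{'clock': 11.4, 'joint_positions': array([ 0.33475234,  0.69408324, -0.24354432,  2.30665152,  0.792
        0.22004758, -0.56212184]), 'joint_velocities': array([-0.01289114,  0.00111363, -0.00022041,
       -0.00087244, -0.00383804]), 'joint_torque': array([ -0.63242516, -61.55290604,  -3.0637262 , 
        -0.13472836,  -0.40759477,   0.06658654]), 'tcp_pos': array([ 0.45498487, -0.13375445,  0.19
```

View pics/g2.png

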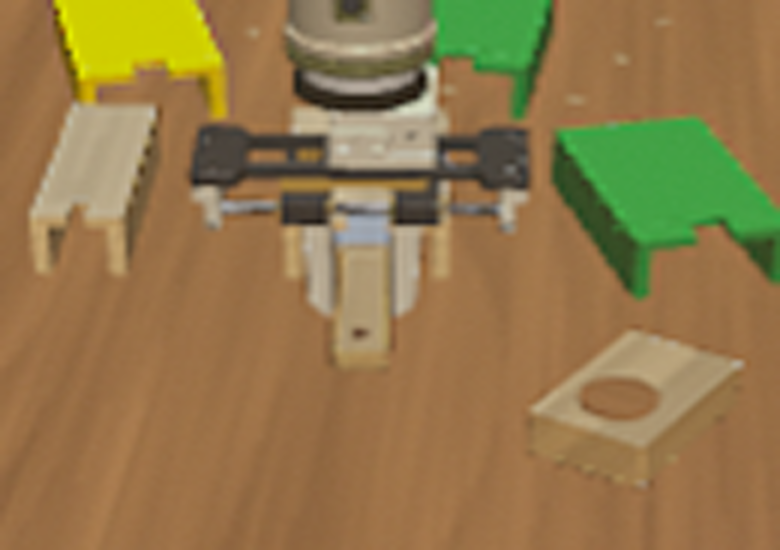

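View pics/g_wrist.png

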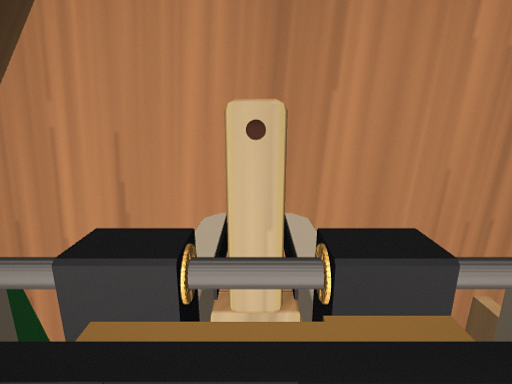

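drive_tool:
  plan:
    - [0.9, 0, -0.002, 0, 0, 0, 0.01]
    - [0.9, 0, -0.004, 0, 0, 0, 0.015]
    - [0.9, 0.0, -0.006, 0, 0, 0, 0.015]
    - [0.9, 0.0, -0.006, 0, 0, 0, 0.015]

```text
clock: 11.8
tcp_pos: [0.4551, -0.1386, 0.1919]
ee_rot: [0.675, 0.738, 0.0, -0.0]
contact_force: [-0.8, 2.0, 2.4]
grip_width: 0.0319
```

drive_tool:
  plan:
    - [0.9, 0, -0.001, 0, 0, 0, 0]
    - [0.9, 0, -0.002, 0, 0, 0, 0]
    - [0.9, 0, -0.002, 0, 0, 0, 0]

```text
clock: 12.1
tcp_pos: [0.4552, -0.1408, 0.1919]
ee_rot: [0.675, 0.738, 0.0, 0.0]
contact_force: [-0.1, 2.3, 2.3]
grip_width: 0.0317
```

drive_tool:
  plan:
    - [0.9, 0, -0.001, 0, 0, 0, 0]
    - [0.9, 0, -0.002, 0, 0, 0, 0]
    - [0.9, 0, -0.002, 0, 0, 0, 0]

```text
clock: 12.4
tcp_pos: [0.4551, -0.1429, 0.1919]
ee_rot: [0.675, 0.738, -0.0, 0.0]
contact_force: [1.2, 2.5, 1.9]
grip_width: 0.0316
```

drive_tool:
  plan:
    - [0.9, 0, -0.001, 0, 0, 0, 0]
    - [0.9, 0, -0.002, 0, 0, 0, 0]
    - [0.9, 0, -0.002, 0, 0, 0, 0]

```text
clock: 12.7
tcp_pos: [0.4551, -0.1449, 0.1919]
ee_rot: [0.675, 0.738, -0.0, 0.0]
contact_force: [0.4, 2.6, 2.1]
grip_width: 0.0318
```

drive_tool:
  plan:
    - [0.9, 0, -0.001, 0, 0, 0, 0]
    - [0.9, 0, -0.002, 0, 0, 0, 0]
    - [0.9, 0, -0.002, 0, 0, 0, 0]

```text
clock: 13.0
tcp_pos: [0.4551, -0.1465, 0.1919]
ee_rot: [0.675, 0.738, 0.0, -0.0]
contact_force: [0.7, 4.2, 2.0]
grip_width: 0.0315
```

```bash
python3 look.py i side wrist| cut -c1-100; python3 -c "
import cv2
i=cv2.imread('pics/i_side.png');cv2.imwrite('pics/i2.png',cv2.resize(i[140:200,210:280],None,fx=10,fy=10,interpolation=2))"
```

```text
side [419.326, 419.326, 250.111, 191.899, -0.129] [[-0.997, 0.051, -0.061, 0.327], [-0.079, -0.573, 
wrist [293.617, 293.617, 255.331, 186.237, 0.0] [[0.996, -0.087, -0.023, 0.449], [0.09, 0.966, 0.241
{'clock': 13.1, 'joint_positions': array([ 0.37485668,  0.69691955, -0.26255624,  2.29711547,  0.799
        0.23386398, -0.52434345]), 'joint_velocities': array([-2.14236702e-03,  2.06606452e-03,  1.6
        4.98995214e-06,  7.09535479e-04, -2.28419396e-04]), 'joint_torque': array([ 2.35171996e+00, 
        3.08689009e-01,  8.24715067e-01,  5.28621367e-04]), 'tcp_pos': array([ 0.45508165, -0.146488
```

View pics/i2.png

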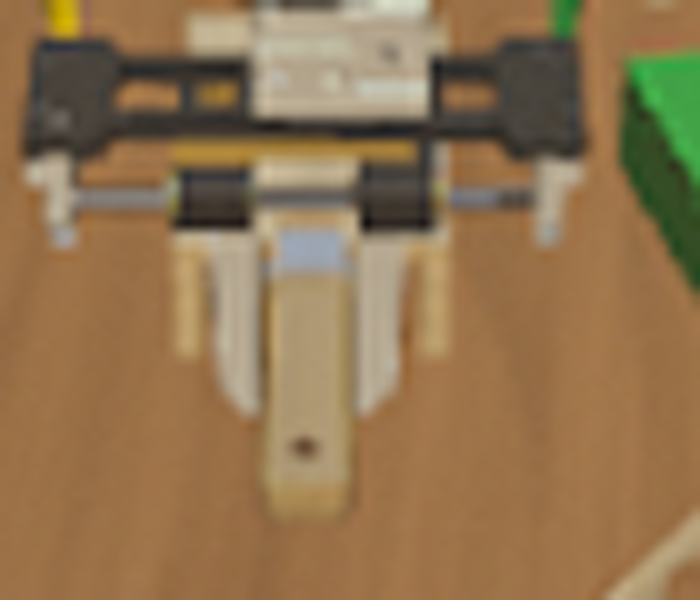

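drive_tool:
  plan:
    - [0.9, 0, -0.001, 0, 0, 0, 0]
    - [0.9, 0, -0.002, 0, 0, 0, 0]
    - [0.9, 0, -0.002, 0, 0, 0, 0]

```text
clock: 13.4
tcp_pos: [0.455, -0.147, 0.1918]
ee_rot: [0.674, 0.739, 0.001, -0.001]
contact_force: [-0.5, 11.7, 4.8]
grip_width: 0.0319
```

drive_tool:
  plan:
    - [0.9, 0, 0.002, 0, 0, 0, 0]
    - [0.9, 0, 0.002, 0, 0, 0, 0]
    - [0.5, 0, 0.002, 0, 0, 0, 0]
    - [0.5, 0, 0.002, 0, 0, 0, 0]
    - [0.5, 0, 0.002, 0, 0, 0, 0]
    - [0.5, 0, 0.002, 0, 0, 0, 0]

```text
clock: 14.0
tcp_pos: [0.4551, -0.1472, 0.1918]
ee_rot: [0.675, 0.738, -0.0, 0.0]
contact_force: [-0.0, 0.0, -0.1]
grip_width: 0.0461
```

drive_tool:
  plan:
    - [0.5, 0, 0.0, 0.02, 0, 0, 0]
    - [0.5, 0, 0, 0.05, 0, 0, 0]
    - [0.5, 0, 0, 0.1, 0, 0, 0]
    - [0.5, 0, 0.0, 0.15, 0, 0, 0]
    - [0.5, 0.03, 0.04, 0.17, 0, 0, 0]
    - [0.5, 0.06, 0.08, 0.18, 0, 0, 0]
    - [0.5, 0.1, 0.1, 0.18, 0, 0, 0]
    - [0.5, 0.13, 0.13, 0.18, 0, 0, 0]
    - [0.5, 0.17, 0.17, 0.18, 0, 0, 0]
    - [0.5, 0.2, 0.2, 0.18, 0, 0, 0]
    - [0.5, 0.23, 0.23, 0.18, 0, 0, 0]
    - [0.5, 0.23, 0.23, 0.18, 0, 0, 0]

```text
clock: 15.2
tcp_pos: [0.6873, 0.0884, 0.3715]
ee_rot: [0.673, 0.739, 0.002, -0.001]
contact_force: [-0.8, 0.3, -0.3]
grip_width: 0.047
```

```bash
python3 look.py j side top| cut -c1-100; python3 -c "
import cv2
i=cv2.imread('pics/j_side.png');cv2.imwrite('pics/j2.png',cv2.resize(i[130:200,210:280],None,fx=8,fy=8,interpolation=2))
i=cv2.imread('pics/j_top.png');cv2.imwrite('pics/j3.png',cv2.resize(i[140:210,260:390],None,fx=6,fy=6,interpolation=2))"
```

```text
side [419.326, 419.326, 250.111, 191.899, -0.129] [[-0.997, 0.051, -0.061, 0.327], [-0.079, -0.573, 
top [429.593, 429.593, 257.299, 196.829, -0.103] [[-0.016, 0.992, -0.124, 0.271], [-1.0, -0.018, -0.
{'clock': 15.3, 'joint_positions': array([ 0.17625134,  0.66074799, -0.61836064,  1.68875657,  0.455
        0.94155075, -0.52620612]), 'joint_velocities': array([ 3.20011681e-02, -2.11959932e-02,  1.6
        8.18827373e-04, -5.19966981e-05,  4.46355561e-03]), 'joint_torque': array([-2.32183233e+00, 
       -1.22807454e-01, -1.67213185e-01, -4.44033730e-02]), 'tcp_pos': array([0.6851201 , 0.08403718
```

View pics/j2.png

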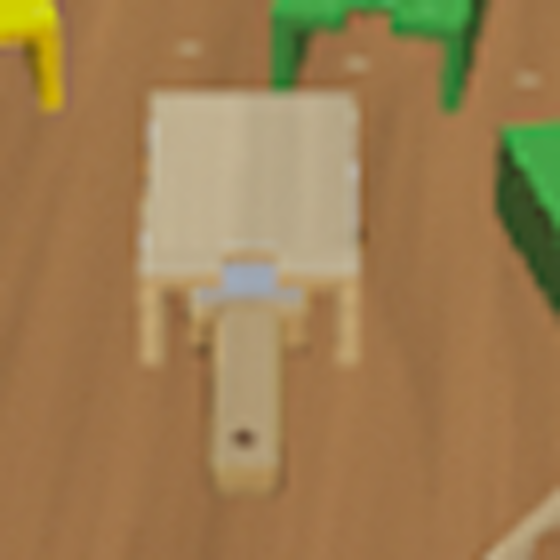

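View pics/j3.png

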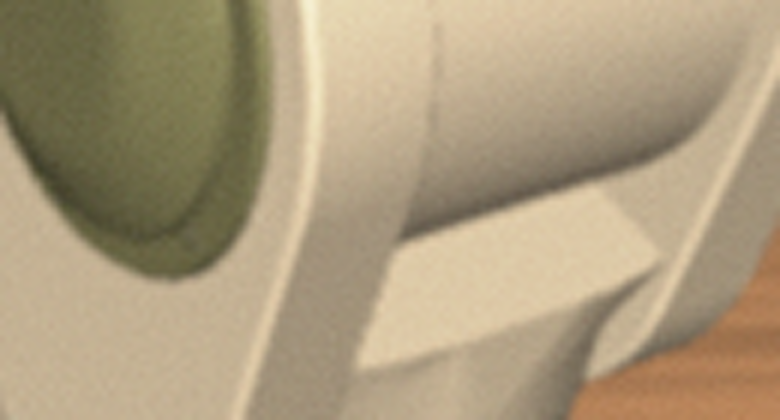

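Run:
```python
from h import *
s=dict(np.load('/tmp/side.npz'));f=lambda p:(np.array(p,float)+.5)/8-.5+np.array((210,130))
P=atz(s,f([[152,365],[348,365],[200,347],[292,347],[245,494]]),0);print(P.round(4))
m=(P[0]+P[1])/2; a=np.radians(94.8);u=np.array([np.cos(a),np.sin(a),0]);print((P-m)@u)
```

```text
[[ 0.5002 -0.1751  0.    ]
 [ 0.412  -0.183   0.    ]
 [ 0.4803 -0.1921  0.    ]
 [ 0.4385 -0.1958  0.    ]
 [ 0.4483 -0.0778  0.    ]]
[ 0.000223   -0.000223   -0.0149883  -0.0152006   0.10151482]
```

```bash
python3 -c "
from station import env
print(env.hand_in())"
```

```text
the job is handed in; nothing more can be done
None
```

I pulled the paddle out from under the shelf, laid it flat on the open bench and let go of it. I then took it by the handle and slid it broad end first, steel side up, into the wider plywood sleeve. It was handed in at about 15.3 s.

**Force checks:** the nose came up against the back wall, with the push rising from about 2 N to 12 N and the motion stopping. After release the force read zero, and the gripper was moved well clear.

**Last side picture:** only the handle shows. The shoulder is inside the mouth.

**Disagreements:**
- The side picture puts the shoulder about 15 mm inside the mouth, or 18 mm going by the butt, while the geometry allows at most 10 mm. One pixel there is worth about 4 mm, so I put this down to picture resolution.
- Before the first grasp, two-view heights of the steel came out at 9–18 mm against the stated 24 mm. I used the stated height.
- The last top picture was blocked by the arm, so it could not confirm the result.

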